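# Unstack the birds' feeding vessels onto their saucers

## Robot

A 6-joint arm with a two-finger parallel gripper is mounted at the origin on the work surface. World frame = base frame: x ahead of the robot, y to its left, z up, the work surface at z = 0. Lengths are in m, angles in rad, forces in N, time in s.
With the tool pointing down it reaches from about 0.275 to 0.825 m from the base axis. Payload 4.9 kg.
Tool frame: the origin (TCP) lies midway between the tips of the shut fingers; the grasp point (between the pads) lies 19 mm behind it; z points along the fingers, y is the direction in which the jaws open and shut (so a half turn about z gives the same grasp; the last joint's range is limited). The gripper opens to 85 mm and grips with 20 to 120 N. Pads are 22 mm wide; open, the fingers measure 114 mm over their backs; the gripper's body (76 mm by 85 mm) begins 54 mm behind the grasp point. The pads swing forward as they close: fully open they stand 13 mm farther back than shut.
Start: joints at [-1.351, 0.326, -0.193, 1.052, 0, 1.437], TCP at [0.191, -0.516, 0.231] pointing down, gripper open.
Joint ranges: [-2.65, 2.65], [-0.97, 1.79], [-1.3, 1.35], [-1.93, 2.1], [-1.47, 1.37], [-3.14, 3.14]. Speed limits (rad/s): [2.57, 2.57, 3.14, 3.14, 3.14, 3.14].

## Interface

Orientations are given as a rotation vector (axis times angle).
In Python, from bench import env gives the robot as it stands.
- The arm moves only by the shell command python3 -m crank 'ROWS' [FORCE]. ROWS is JSON, a list of rows, each a list of 3 entries, a list of its own where there are three numbers: the closure, from 0 (fully open) to 1 (shut), then the shift along the tool's x, y, z in mm, then the turn, a rotation vector about the tool's x, y, z in rad. A call has 1 to 10 rows; each row is the pose to reach, as a shift and turn from the pose commanded when the call began, along the tool's axes at that moment; what a row does not reach only later rows make up. A row lasts 1/8 s, in which the tool goes at most 62.5 mm and 10.7 degrees, less where a joint would pass 70% of its speed; a pose out of reach is approached as far as the arm can. A call with a gripper value outside its range is refused whole. The fingers move at their own pace and stop on an object; FORCE is the grip in N (left out, the last holds). Time passes only in rows, so rows that repeat a pose let the fingers close. It gives the time, the measured TCP pose, the force and the opening at its end, in the units of the state.
- env.sense(): the state, without advancing time (a new reading comes with each control period).
- env.camera(name): name is "scene" or "top" or "wrist"; returns a dict with "img" (384x512x3 uint8, red, green, blue), "fov_y" (degrees; the focal length in pixels is half the picture's height over the tangent of half this angle, whatever the lens; pixels are square), "cx", "cy" (the principal point, pixels), "origin" and "attitude" of the camera in the world. Camera axes: x right, y down, z forward; pixel columns grow to the right and rows downward; lengths in m; the calibration is good to about 2 mm. A picture is of the moment at which its call begins. There is no depth.
- env.job_done(): hands the job in, once; it reports no verdict.
The state is a dict: "clock": time; "joint_pos": joint angles; "joint_vel": joint speeds; "tau": joint torques, N m; "eef_pos": TCP position; "eef_rot": TCP orientation; "ft_force": force on the tool from outside, world axes, zero at the start; "moment": the same for the moment, N m; "gripper_width": finger opening in m.
Only numpy, scipy, OpenCV 4.12 (cv2) and the standard library are available. Lean on these libraries where they do the work, as an engineer would, in place of code of your own. Each camera call takes 0.05 s, during which the arm holds its last target.

## Task

The birds' four feeding vessels are stacked one inside another in front of the plank: take the stack apart and stand each upright in its own saucer on the plank, the wide clay water dish in the large plain clay saucer, the white-lipped clay pot in the white-lipped clay saucer, the blue crock in the blue saucer and the aluminium tumbler in the aluminium saucer. Set them down gently, never drop them, and leave the saucers, the orange dispenser and the ladle where they are.

Things in the scene. Friction and masses are not known exactly. Their poses are not given: they have to be found in the camera images.
- water_dish: Wide plain terracotta water dish, round and open, lowest of the stack, standing on the work surface (z = 0) in front of the plank. Outer diameter 128 mm at the base, 134 mm at the rim; 46 mm high; wall 10 mm, floor 7 mm thick; about 0.5 kg. Too wide to span: pinch its wall from above, one finger inside and one outside. Origin: centre of its underside; z is up along its axis.
- clay_pot: Terracotta pot with a white painted lip, standing on the floor of the water dish, its rim 31 mm above the dish's rim. Outer diameter 94 mm at the base, 102 mm at the rim; 70 mm high; wall 9 mm, floor 7 mm thick; about 0.4 kg. Pinch its wall from above, one finger inside and one outside. Origin: centre of its underside; z is up along its axis.
- crock: Blue glazed ceramic crock, standing on the floor of the clay pot, its rim 29 mm above the pot's rim. Outer diameter 66 mm at the base, 76 mm at the rim; 92 mm high; wall 8 mm, floor 6 mm thick; about 0.32 kg. Pinch its wall from above, one finger inside and one outside. Origin: centre of its underside; z is up along its axis.
- tumbler: Aluminium tumbler, the innermost and tallest of the stack, standing on the floor of the crock, its rim 29 mm above the crock's rim. Outer diameter 42 mm at the base, 54 mm at the rim; 115 mm high; wall 3 mm; about 0.09 kg. Can be held across its rim. Each vessel has at least 4 mm of play all round inside the next: lift straight out. Origin: centre of its underside; z is up along its axis.
- water_saucer: Large plain terracotta saucer on the pine plank, whose top is 92 mm above the work surface: outer diameter 164 mm, 14 mm high, round well 148 mm wide, well floor 5 mm above the underside. Loose, 0.42 kg. The water dish's place. Origin: centre of its underside; z is up along its axis.
- pot_saucer: Terracotta saucer with a white painted lip on the pine plank, whose top is 92 mm above the work surface: outer diameter 130 mm, 13 mm high, well 114 mm wide, well floor 5 mm above the underside. Loose, 0.3 kg. The clay pot's place. Origin: centre of its underside; z is up along its axis.
- crock_saucer: Blue glazed saucer on the pine plank, whose top is 92 mm above the work surface: outer diameter 100 mm, 12 mm high, well 86 mm wide, well floor 5 mm above the underside. Loose, 0.22 kg. The crock's place. Origin: centre of its underside; z is up along its axis.
- tumbler_saucer: Small aluminium saucer on the pine plank, whose top is 92 mm above the work surface: outer diameter 70 mm, 10 mm high, well 62 mm wide, well floor 4 mm above the underside. Loose, 0.08 kg. The tumbler's place. The four saucers stand in a row along y, in any order, their centres at least 160 mm apart. Origin: centre of its underside; z is up along its axis.
- dispenser: Bystander: orange plastic seed dispenser with white lid and press button, about 135 x 125 mm and 270 mm high, standing near the plank's left (+y) end; loose, 1.4 kg. Leave alone. Origin: centre of its underside; z is up along its axis.
- ladle: Bystander: aluminium ladle lying on the work surface in front of the plank, beside the stack; 258 mm long along its own x, its bowl 68 mm wide and 28 mm high at the -x end, handle at most 35 mm high. Leave alone. Origin: near its middle, at the level of its underside.

How it is judged:
At the end, for the whole second after the job is handed in: Each vessel stands released, still and upright (0.08 rad) in its own saucer: centres within 12.5 mm, underside on the well floor (4 mm). Saucers lie level within 40 mm of their start; dispenser moved under 30 mm, ladle under 40 mm (horizontal distance between water_dish and water_saucer below 0.0125 m and z of water_dish in the frame of water_saucer between 0.001 and 0.009 m and angle between each of water_dish, water_saucer, clay_pot, pot_saucer, crock, crock_saucer, tumbler, tumbler_saucer's own z axis and vertical below 0.08 rad and linear speed of each of water_dish, clay_pot, crock, tumbler below 0.02 m/s and distance of each of water_saucer, pot_saucer, crock_saucer, tumbler_saucer, ladle from where it was at the start of the episode below 0.04 m and horizontal distance between clay_pot and pot_saucer below 0.0125 m and z of clay_pot in the frame of pot_saucer between 0.001 and 0.009 m and horizontal distance between crock and crock_saucer below 0.0125 m and z of crock in the frame of crock_saucer between 0.001 and 0.009 m and horizontal distance between tumbler and tumbler_saucer below 0.0125 m and z of tumbler in the frame of tumbler_saucer between 0 and 0.008 m and distance of dispenser from where it was at the start of the episode below 0.03 m); the robot touches nothing.
It fails at once if the dispenser is pushed more than 30 mm or tipped (distance of dispenser from where it was at the start of the episode above 0.03 m or angle between dispenser's own z axis and vertical above 0.25 rad).
It fails at once if the ladle is shifted more than 40 mm (distance of ladle from where it was at the start of the episode above 0.04 m).
It fails at once if a vessel is dropped (falls free by more than about 30 mm) ((linear speed of water_dish above 0.75 m/s and contact force between the fingers and water_dish below 0.1 N) or (linear speed of clay_pot above 0.75 m/s and contact force between the fingers and clay_pot below 0.1 N) or (linear speed of crock above 0.75 m/s and contact force between the fingers and crock below 0.1 N) or (linear speed of tumbler above 0.75 m/s and contact force between the fingers and tumbler below 0.1 N)).
It also fails if it takes over 109 s, if anything falls off the work surface, if the arm or the gripper's body presses on something with over 40 N, if the wrist force passes 120 N, or if a joint passes its speed limit or range.

## Working session

There is one attempt and no reset: what is moved stays moved. The work goes in short steps, Python scripts to look and compute and a shell command to move; the robot and the scene stay as the last step left them, time stands still between calls to the robot, and variables do not carry over. Pictures are saved under pics/ and viewed, and the job is handed in when it is done.

```bash
ls; mkdir -p pics; python3 - <<'E'
from bench import env
import cv2
s=env.sense();print({k:(v if not hasattr(v,'tolist') else v.tolist()) for k,v in s.items()})
for n in ["scene","top","wrist"]:
    c=env.camera(n);print(n,c["fov_y"],c["cx"],c["cy"],c["origin"],c["attitude"])
    cv2.imwrite(f"pics/{n}0.png",c["img"][:,:,::-1])
E
```

```text
pics
{'clock': 0.0, 'joint_pos': [-1.3511723187789046, 0.3269844716989463, -0.19359812528638196, 1.051972465509545, -2.9796476689575814e-05, 1.4365764624292847], 'joint_vel': [-0.0004126463641126645, -0.0006531047308524076, 0.000360206436703104, 0.00011129480161426966, -0.00022985416664203167, -0.0010188229329085305], 'tau': [0.0003947042569052428, -44.339869022369385, 26.244129538536072, 0.015407111495733261, -0.0001665298350417288, -8.772420017066906e-06], 'eef_pos': [0.19044230693456268, -0.5153559202820474, 0.2304743132239694], 'eef_rot': [-3.0908242296907633, -0.5526125600751253, 0.00016460307032338813], 'ft_force': [1.0304574592019564, -0.4316124982646447, 0.3578472935836359], 'moment': [-0.024935019446883405, -0.0029124732949291706, -0.04207675399961125], 'gripper_width': 0.0855140923028291}
scene 57.49571059997797 253.55066594101964 188.70850391470046 [0.93590474 0.53237872 0.92795178] [-1.07271247 -2.5883148   0.83351899]
top 43.58197389951712 264.2403765168367 190.8048188938089 [0.38110088 0.11721034 1.4350542 ] [-2.18311982  2.13960544 -0.12003763]
wrist 63.59589337066437 254.64105594493316 198.27601292453758 [ 0.26035051 -0.48958537  0.37284994] [ 2.36805721 -1.65081734 -0.25045101]
```

View pics/scene0.png

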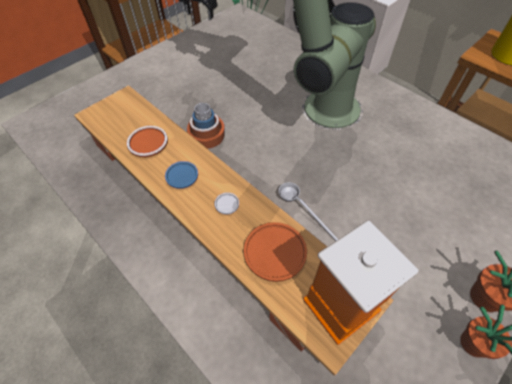

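View pics/top0.png

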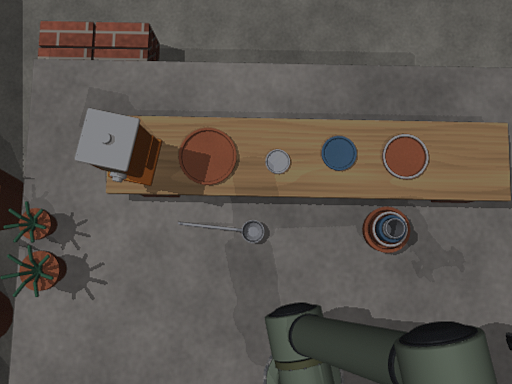

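View pics/wrist0.png

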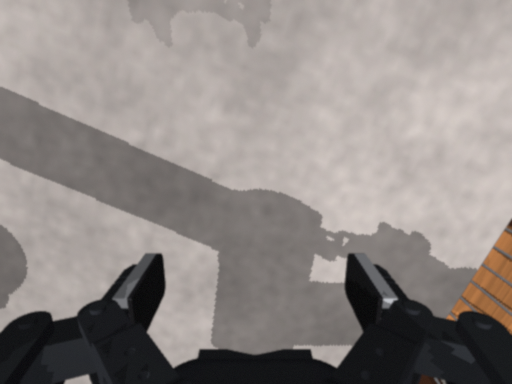

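The top view shows the saucers at about (208,157) plain, (278,161) aluminium, (339,153) blue and (406,157) white-lipped. The stack is at (387,230), the ladle at (180–265,230) and the dispenser at (110,140). I'll enlarge these next.

```bash
python3 - <<'E'
import cv2
im=cv2.imread("pics/top0.png")
cv2.imwrite("pics/c_stack.png",cv2.resize(im[200:262,350:425],None,fx=9,fy=9,interpolation=cv2.INTER_CUBIC))
cv2.imwrite("pics/c_sauc.png",cv2.resize(im[120:200,300:440],None,fx=5.5,fy=5.5,interpolation=cv2.INTER_CUBIC))
cv2.imwrite("pics/c_sauc2.png",cv2.resize(im[120:200,170:310],None,fx=5.5,fy=5.5,interpolation=cv2.INTER_CUBIC))
E
```

```text
(no output)
```

View pics/c_stack.png

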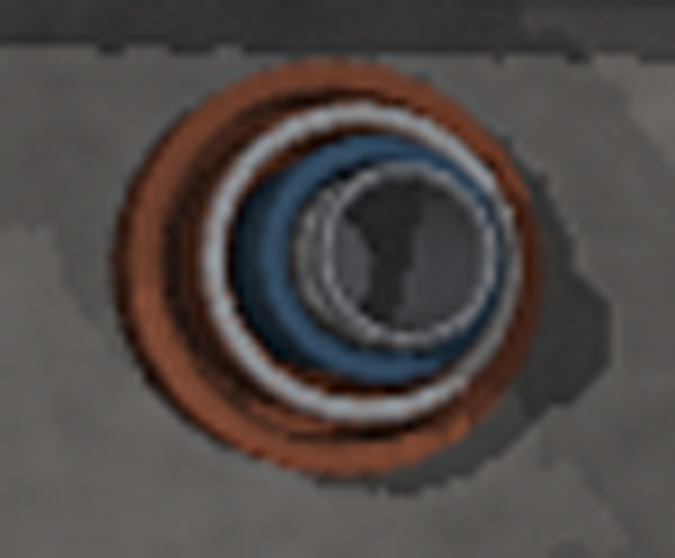

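View pics/c_sauc.png

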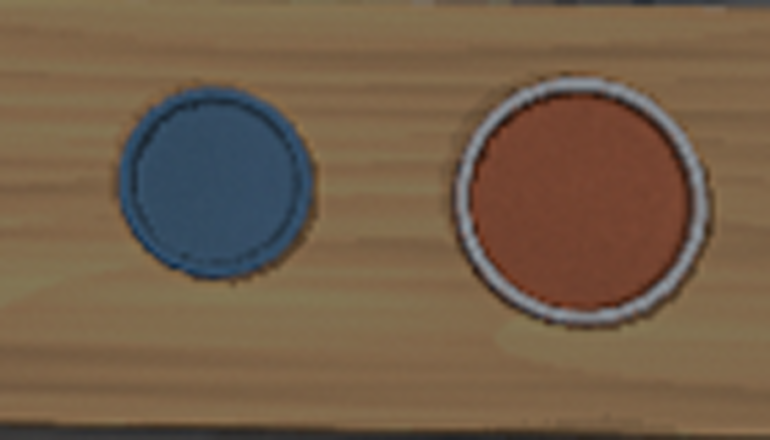

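View pics/c_sauc2.png

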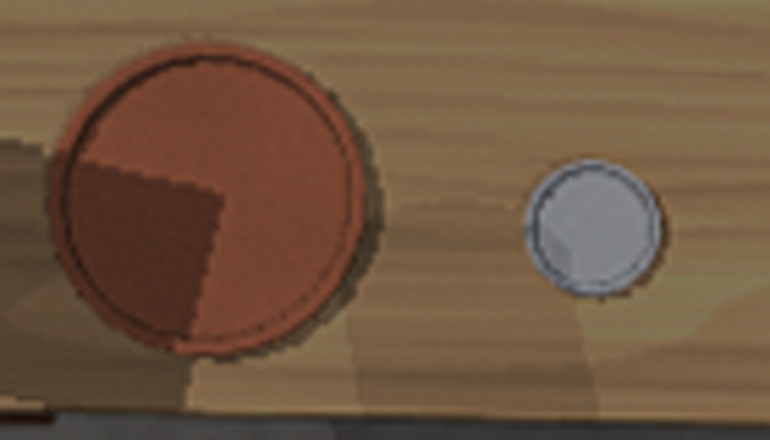

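```bash
cat > h.py <<'E'
from bench import env
import numpy as np, cv2
from scipy.spatial.transform import Rotation as R
CAMS={'top':(43.58197389951712,264.2403765168367,190.8048188938089,[0.38110088,0.11721034,1.4350542],[-2.18311982,2.13960544,-0.12003763]),
'scene':(57.49571059997797,253.55066594101964,188.70850391470046,[0.93590474,0.53237872,0.92795178],[-1.07271247,-2.5883148,0.83351899])}
def p2w(u,v,z,cam='top'):
    if isinstance(cam,str): fov,cx,cy,o,a=CAMS[cam]
    else: fov,cx,cy,o,a=cam["fov_y"],cam["cx"],cam["cy"],cam["origin"],cam["attitude"]
    f=192/np.tan(np.radians(fov/2)); d=R.from_rotvec(a).apply([(u-cx)/f,(v-cy)/f,1]); o=np.array(o)
    return o+d*(z-o[2])/d[2]
def w2p(P,cam='top'):
    if isinstance(cam,str): fov,cx,cy,o,a=CAMS[cam]
    else: fov,cx,cy,o,a=cam["fov_y"],cam["cx"],cam["cy"],cam["origin"],cam["attitude"]
    f=192/np.tan(np.radians(fov/2)); q=R.from_rotvec(a).inv().apply(np.array(P)-np.array(o))
    return np.array([cx+f*q[...,0]/q[...,2],cy+f*q[...,1]/q[...,2]]).T
def crop(u,v,s,ox,oy): return (u+.5)/s-.5+ox,(v+.5)/s-.5+oy
E
python3 - <<'E'
from h import *
np.set_printoptions(precision=4,suppress=True)
for n,u,v,z in [('dish',332,266,.046),('pot',361,262,.077),('crock',385,259,.106),('tumb',410,255,.135)]:
    print(n,p2w(*crop(u,v,9,350,200),z)[:2])
S={}
for n,u,v,z,ox in [('crock_s',216.5,182.5,.104,300),('pot_s',582,201.5,.105,300),('water_s',207.5,199,.106,170),('tumb_s',594,228,.102,170)]:
    S[n]=p2w(*crop(u,v,5.5,ox,120),z); print(n,S[n][:2])
# scene overlay check
im=env.camera('scene')['img'][:,:,::-1].copy()
im=cv2.resize(im,None,fx=1,fy=1)
t=np.linspace(0,2*np.pi,60)
D={'crock_s':.1,'pot_s':.13,'water_s':.164,'tumb_s':.07}
big=cv2.resize(im,(0,0),fx=1.5,fy=1.5)
def draw(c,d):
    P=np.c_[c[0]+d/2*np.cos(t),c[1]+d/2*np.sin(t),0*t+c[2]]
    p=w2p(P,'scene'); cv2.polylines(big,[np.int32((p+.5)*1.5)],True,(0,255,0),1)
for n in S: draw(S[n],D[n])
for u,v,z,d in [(332,266,.046,.134),(361,262,.077,.102),(385,259,.106,.076),(410,255,.135,.054)]:
    draw(p2w(*crop(u,v,9,350,200),z),d)
cv2.imwrite('pics/ov.png',big)
E
```

```text
dish [ 0.4357 -0.2318]
pot [ 0.4359 -0.2331]
crock [ 0.4358 -0.233 ]
tumb [ 0.436  -0.2328]
crock_s [ 0.6451 -0.0855]
pot_s [ 0.6388 -0.272 ]
water_s [0.6288 0.2844]
tumb_s [0.6184 0.0867]
```

View pics/ov.png

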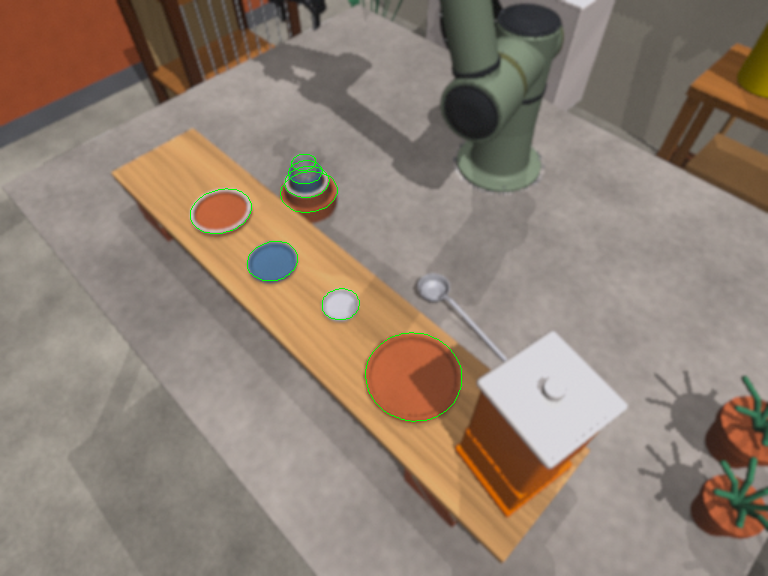

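The top-view estimates line up with the scene view to within about a pixel. The stack is at (0.436, -0.233). I'll take the tumbler first, with the jaws along world y.

```bash
cat >> h.py <<'E'
STACK=np.array([.436,-.2328])
def go(*targets,tilt=0.0,yaw=0.0):
    """targets world TCP; desired R: tool x = world x, y=-y, z=-z, tilted about x"""
    s=env.sense(); p=np.array(s['eef_pos']); Rt=R.from_rotvec(s['eef_rot'])
    Rd=R.from_euler('z',yaw)*R.from_euler('x',tilt)*R.from_rotvec([np.pi,0,0])
    print('pos',np.round(p*1000,1),'z',np.round(Rd.apply([0,0,1]),3),'w',round(s['gripper_width']*1000,1),'t',s['clock'])
    tr=(Rt.inv()*Rd).as_rotvec()
    for t in targets: print('shift',np.round(Rt.inv().apply(np.array(t)-p)*1000,1),'turn',np.round(tr,3))
E
python3 - <<'E'
from h import *
go([.436,-.233,.25],[.436,-.233,.18],[.436,-.233,.111])
E
```

```text
pos [ 190.5 -515.6  230.8] z [ 0. -0. -1.] w 85.8 t 0.2
shift [ 328.2 -180.1  -19. ] turn [-0.001  0.     0.354]
shift [ 328.2 -180.    51. ] turn [-0.001  0.     0.354]
shift [ 328.2 -179.9  120. ] turn [-0.001  0.     0.354]
```

```bash
python3 -m crank '[[0,[40,-20,-30],[0,0,0.1]],[0,[100,-60,-60],[0,0,0.2]],[0,[160,-95,-60],[0,0,0.3]],[0,[220,-125,-50],[0,0,0.354]],[0,[280,-155,-30],[0,0,0.354]],[0,[320,-175,-20],[0,0,0.354]],[0,[328,-180,-19],[0,0,0.354]],[0,[328,-180,-19],[0,0,0.354]]]' 40
python3 - <<'E'
from h import *
go([.436,-.233,.18],[.436,-.233,.111])
c=env.camera('wrist');cv2.imwrite('pics/w1.png',c['img'][:,:,::-1])
print(w2p([[.436,-.233,.135]],c))
E
```

```text
clock: 1.2
eef_pos: [0.4364, -0.2318, 0.2497]
eef_rot: [-3.141, -0.005, 0.002]
ft_force: [-0.6, 0.0, 0.4]
gripper_width: 0.0855
pos [ 436.4 -231.8  249.7] z [ 0. -0. -1.] w 85.5 t 1.2
shift [-0.3  1.3 69.7] turn [-0.001  0.001  0.003]
shift [ -0.3   1.3 138.7] turn [-0.001  0.001  0.003]
[[256.24094136 193.39995514]]
```

View pics/w1.png

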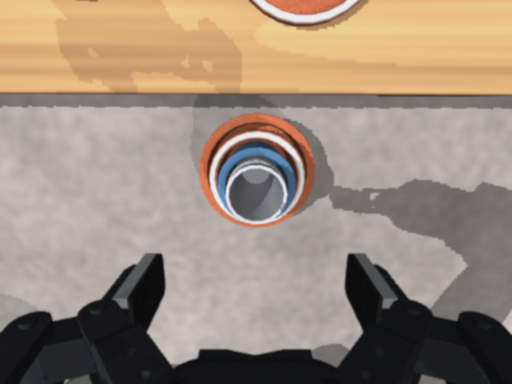

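The wrist view confirms it: the tumbler rim centre is at (256,193), and (256,193) was predicted. Descending.

```bash
python3 -m crank '[[0,[0,1,40],[0,0,0]],[0,[0,1,80],[0,0,0]],[0,[0,1,115],[0,0,0]],[0,[0,1,130],[0,0,0]],[0,[0,1,139],[0,0,0]],[0,[0,1,139],[0,0,0]],[0.4,[0,1,139],[0,0,0]],[0.7,[0,1,139],[0,0,0]],[0.7,[0,1,139],[0,0,0]],[0.7,[0,1,139],[0,0,0]]]' 30
python3 -m crank '[[0.7,[0,0,0],[0,0,0]],[0.7,[0,0,-3],[0,0,0]],[0.7,[0,0,-8],[0,0,0]]]'
```

```text
clock: 2.5
eef_pos: [0.4368, -0.2347, 0.1126]
eef_rot: [3.141, 0.0, 0.003]
ft_force: [0.2, 1.2, 4.8]
gripper_width: 0.0524
clock: 2.88
eef_pos: [0.4358, -0.2343, 0.1195]
eef_rot: [-3.142, 0.0, 0.0]
ft_force: [-0.6, -1.0, -1.8]
gripper_width: 0.0521
```

```bash
python3 -m crank '[[0.7,[0,0,-15],[0,0,0]],[0.7,[0,0,-40],[0,0,0]],[0.7,[0,0,-70],[0,0,0]],[0.7,[0,0,-100],[0,0,0]],[0.7,[0,0,-118],[0,0,0]],[0.7,[0,0,-120],[0,0,0]],[0.7,[0,0,-120],[0,0,0]]]'
python3 - <<'E'
from h import *
go([.6184,.0867,.24],[.6184,.0867,.198],[.6184,.0867,.188])
c=env.camera('wrist');cv2.imwrite('pics/w2.png',c['img'][:,:,::-1])
E
```

```text
clock: 3.75
eef_pos: [0.4357, -0.2343, 0.2391]
eef_rot: [-3.141, 0.0, 0.0]
ft_force: [0.0, 0.2, -1.8]
gripper_width: 0.0523
pos [ 435.7 -234.3  239.1] z [ 0. -0. -1.] w 52.3 t 3.75
shift [ 182.6 -321.1   -0.9] turn [-0.  0. -0.]
shift [ 182.6 -321.1   41.1] turn [-0.  0. -0.]
shift [ 182.6 -321.1   51.1] turn [-0.  0. -0.]
```

View pics/w2.png

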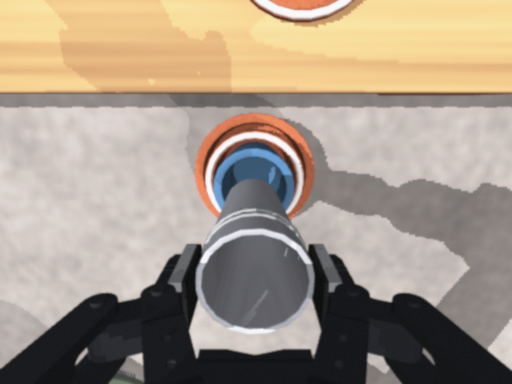

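The tumbler is held upright and clear of the stack, with its rim centred at (255,281) between the fingers. Now I'll carry it to its saucer.

```bash
python3 -m crank '[[0.7,[10,-18,0],[0,0,0]],[0.7,[33,-58,0],[0,0,0]],[0.7,[60,-105,0],[0,0,0]],[0.7,[87,-153,0],[0,0,0]],[0.7,[114,-200,0],[0,0,0]],[0.7,[141,-248,0],[0,0,0]],[0.7,[165,-290,0],[0,0,0]],[0.7,[179,-315,0],[0,0,0]],[0.7,[182.6,-321,0],[0,0,0]],[0.7,[182.6,-321,0],[0,0,0]]]'
python3 - <<'E'
from h import *
go([.6184,.0867,.19],[.6184,.0867,.188])
c=env.camera('wrist');cv2.imwrite('pics/w3.png',c['img'][:,:,::-1]); print(w2p([.6184,.0867,.102],c))
E
```

```text
clock: 5.05
eef_pos: [0.618, 0.0802, 0.2383]
eef_rot: [-3.137, -0.015, 0.003]
ft_force: [-0.9, -0.6, -0.5]
gripper_width: 0.0525
pos [618.   80.2 238.3] z [ 0. -0. -1.] w 52.5 t 5.05
shift [ 0.5 -6.3 48.3] turn [-0.004  0.002  0.01 ]
shift [ 0.6 -6.3 50.3] turn [-0.004  0.002  0.01 ]
[248.35030826 185.8320439 ]
```

View pics/w3.png

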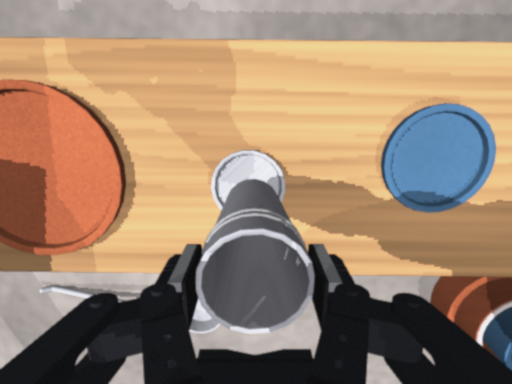

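```bash
python3 -m crank '[[0.7,[0,0,0],[0,0,0]],[0.7,[0,0,15],[0,0,0]],[0.7,[0,0,25],[0,0,0]],[0.7,[0,0,25],[0,0,0]]]'
python3 - <<'E'
from h import *
go([.6184,.0867,.188])
E
```

```text
clock: 5.6
eef_pos: [0.6175, 0.0806, 0.2126]
eef_rot: [-3.137, -0.015, 0.005]
ft_force: [0.1, -0.3, -1.7]
gripper_width: 0.0524
pos [617.5  80.6 212.6] z [ 0. -0. -1.] w 52.4 t 5.6
shift [ 1.1 -6.  24.7] turn [-0.005  0.003  0.01 ]
```

```bash
python3 -m crank '[[0.7,[1,-3,4],[0,0,0]],[0.7,[1,-6,10],[0,0,0.01]],[0.7,[1,-6,14],[0,0,0.01]],[0.7,[1,-6,16],[0,0,0.01]],[0.7,[1,-6,16],[0,0,0.01]]]'
python3 - <<'E'
from h import *
go([.6184,.0867,.188])
E
```

```text
clock: 6.22
eef_pos: [0.6195, 0.0816, 0.1982]
eef_rot: [-3.133, -0.015, 0.001]
ft_force: [-0.5, 0.6, -1.3]
gripper_width: 0.0522
pos [619.5  81.6 198.2] z [ 0. -0. -1.] w 52.2 t 6.225
shift [-1.  -5.1 10.2] turn [-0.009  0.     0.009]
```

```bash
python3 -m crank '[[0.7,[0,-3,0],[0,0,0]],[0.7,[0,-5,0],[0,0,0]],[0.7,[0,-5,0],[0,0,0.01]],[0.7,[0,-5,0],[0,0,0.01]]]'
python3 - <<'E'
from h import *
go([.6184,.0867,.188])
print(env.sense()['joint_pos'],env.sense()['tau'])
E
```

```text
clock: 6.72
eef_pos: [0.6196, 0.0815, 0.1984]
eef_rot: [-3.129, -0.011, 0.0]
ft_force: [-0.9, 0.0, -0.9]
gripper_width: 0.0522
pos [619.6  81.5 198.4] z [ 0. -0. -1.] w 52.2 t 6.725
shift [-1.2 -5.1 10.5] turn [-0.013  0.     0.007]
[ 0.00648283  0.48579009 -0.0343397   1.05071058  0.0127295   3.14078908] [-1.47614954e-02 -5.31628633e+01  2.66167796e+01  2.99968582e-03
  3.66071519e-02  4.98156089e-05]
```

Joint 6 is at its limit at zero yaw, which is why the arm stopped 5 mm short. I'll yaw the tool about the tumbler's axis.

```bash
python3 -m crank '[[0.7,[0,0,0],[0,0,-0.1]],[0.7,[0,0,0],[0,0,-0.2]],[0.7,[0,0,0],[0,0,-0.3]],[0.7,[0,0,0],[0,0,-0.3]],[0.7,[0,0,0],[0,0,-0.3]]]'
python3 - <<'E'
from h import *
print(env.sense()['joint_pos'][5])
go([.6184,.0867,.188],yaw=.3)
E
```

```text
clock: 7.35
eef_pos: [0.6196, 0.0817, 0.1984]
eef_rot: [-3.092, -0.477, -0.003]
ft_force: [0.8, -0.2, -1.3]
gripper_width: 0.0522
2.8421873950512158
pos [619.6  81.7 198.4] z [ 0. -0. -1.] w 52.2 t 7.35
shift [ 0.3 -5.  10.4] turn [-0.012 -0.004  0.006]
```

```bash
python3 -m crank '[[0.7,[0,-3,0],[-0.012,0,0]],[0.7,[0,-5,0],[-0.012,0,0]],[0.7,[0,-5,0],[-0.012,0,0]],[0.7,[0,-5,4],[-0.012,0,0]],[0.7,[0,-5,6],[-0.012,0,0]],[0.7,[0,-5,7],[-0.012,0,0]]]'
python3 - <<'E'
from h import *
go([.6184,.0867,.188],yaw=.3)
c=env.camera('wrist');cv2.imwrite('pics/w4.png',c['img'][:,:,::-1])
E
```

```text
clock: 8.1
eef_pos: [0.6179, 0.0865, 0.1911]
eef_rot: [-3.104, -0.481, -0.005]
ft_force: [0.3, -0.5, -0.3]
gripper_width: 0.0524
pos [617.9  86.5 191.1] z [ 0. -0. -1.] w 52.4 t 8.1
shift [ 0.5 -0.   3.1] turn [-0.    -0.003  0.007]
```

View pics/w4.png

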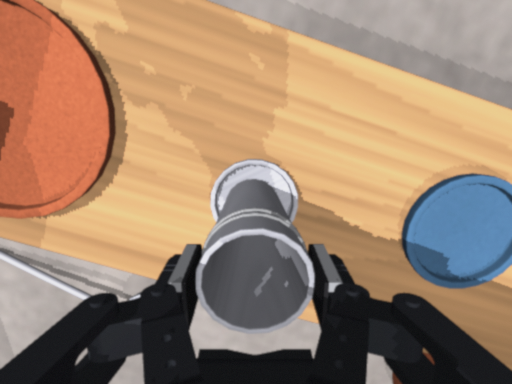

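The tumbler is over its saucer, centred near (255,195), with 2–3 mm still to go.

```bash
python3 -m crank '[[0.7,[0,0,1],[0,0,0]],[0.7,[0,0,2],[0,0,0]],[0.7,[0,0,3],[0,0,0]],[0.7,[0,0,3],[0,0,0]]]'
```

```text
clock: 8.65
eef_pos: [0.6183, 0.0867, 0.1887]
eef_rot: [-3.104, -0.481, -0.006]
ft_force: [-0.5, 0.4, 1.0]
gripper_width: 0.0526
```

```bash
python3 -m crank '[[0.7,[0,0,0.5],[0,0,0]],[0.7,[0,0,1],[0,0,0]],[0.7,[0,0,1],[0,0,0]]]'
```

```text
clock: 9.02
eef_pos: [0.6187, 0.0869, 0.1886]
eef_rot: [-3.103, -0.481, -0.009]
ft_force: [-1.4, 0.8, 6.1]
gripper_width: 0.0527
```

It has touched down at 6 N. I'll release, retreat upward, and start the yaw for the pinches.

```bash
python3 -m crank '[[0.3,[0,0,-0.5],[0,0,0]],[0.2,[0,0,-0.5],[0,0,0]],[0.1,[0,0,-0.5],[0,0,0]],[0.1,[0,0,-15],[0,0,0]],[0.1,[0,0,-50],[0,0,0]],[0.1,[0,0,-100],[0,0,0]],[0.1,[0,0,-130],[0,0,0]],[0.1,[0,0,-132],[0,0,0]]]'
python3 - <<'E'
from h import *
yaw=1.9; out=np.array([-np.sin(yaw),np.cos(yaw)]);print(out)
p=STACK+out*.034
go([p[0],p[1],.25],tilt=0,yaw=yaw)
print(env.sense()['joint_pos'][5])
c=env.camera('wrist');cv2.imwrite('pics/w5.png',c['img'][:,:,::-1])
E
```

```text
clock: 10.02
eef_pos: [0.6191, 0.0865, 0.3233]
eef_rot: [-3.104, -0.481, -0.015]
ft_force: [0.6, -0.1, -0.7]
gripper_width: 0.077
[-0.94630009 -0.32328957]
pos [619.1  86.5 323.3] z [ 0.  0. -1.] w 77.0 t 10.025
shift [-305.9  249.5   70.7] turn [ 0.009 -0.006 -1.592]
2.854064241695235
```

View pics/w5.png

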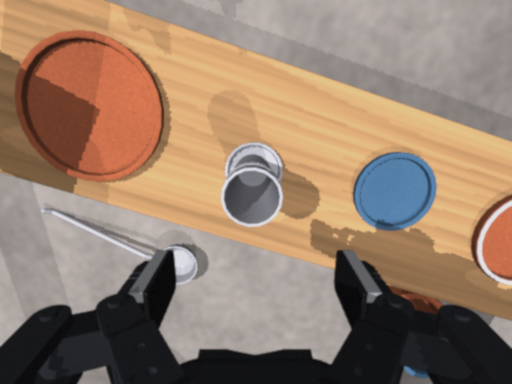

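The tumbler stands in its saucer at (252,190). Next is the crock: travel while turning, with the jaws part-closed to about 38 mm.

```bash
python3 -m crank '[[0.1,[-15,12,0],[0,0,-0.17]],[0.3,[-50,40,0],[0,0,-0.34]],[0.56,[-90,73,0],[0,0,-0.51]],[0.56,[-130,106,0],[0,0,-0.68]],[0.56,[-170,139,0],[0,0,-0.85]],[0.56,[-210,171,0],[0,0,-1.02]],[0.56,[-250,204,10],[0,0,-1.19]],[0.56,[-285,232,30],[0,0,-1.36]],[0.56,[-300,245,50],[0,0,-1.53]],[0.56,[-306,250,70],[0,0,-1.592]]]' 40
python3 -m crank '[[0.56,[0,0,0],[0,0,0]],[0.56,[0,0,0],[0,0,0]]]'
python3 - <<'E'
from h import *
yaw=1.9; out=np.array([-np.sin(yaw),np.cos(yaw)])
p=STACK+out*.034
go([p[0],p[1],.14],[p[0],p[1],.081],tilt=0,yaw=yaw)
c=env.camera('wrist');cv2.imwrite('pics/w6.png',c['img'][:,:,::-1])
print(w2p([.436,-.2328,.106],c))
E
```

```text
clock: 11.32
eef_pos: [0.4003, -0.2449, 0.2464]
eef_rot: [-1.827, -2.555, -0.005]
ft_force: [0.2, 0.4, -0.3]
gripper_width: 0.0379
clock: 11.58
eef_pos: [0.402, -0.244, 0.2483]
eef_rot: [1.828, 2.553, 0.005]
ft_force: [0.8, -0.0, 1.1]
gripper_width: 0.0374
pos [ 402.  -244.   248.3] z [ 0.  0. -1.] w 37.4 t 11.575
shift [ -0.4   1.4 108.3] turn [ 0.004 -0.001 -0.001]
shift [ -0.5   1.2 167.3] turn [ 0.004 -0.001 -0.001]
[292.54617629 186.2257055 ]
```

View pics/w6.png

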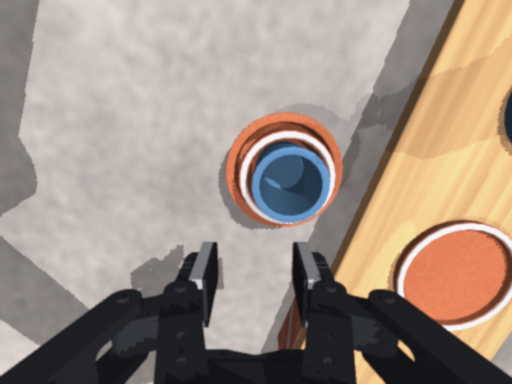

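The crock's rim centre is at (290,183), and (292,186) was predicted. I'll tilt the tool 0.055 rad to match the wall and go down.

```bash
python3 - <<'E'
from h import *
yaw=1.9; out=np.array([-np.sin(yaw),np.cos(yaw)])
p=STACK+out*.0327; q=STACK+out*.036
go([q[0],q[1],.14],[p[0],p[1],.082],tilt=-.055,yaw=yaw)
E
```

```text
pos [ 402.4 -244.2  248.7] z [ 0.052  0.018 -0.998] w 37.6 t 11.625
shift [-1.000e-01 -9.000e-01  1.087e+02] turn [-0.051  0.    -0.   ]
shift [-1.000e-01  2.100e+00  1.667e+02] turn [-0.051  0.    -0.   ]
```

```bash
python3 -m crank '[[0.56,[0,-1,25],[-0.05,0,0]],[0.56,[0,-1,65],[-0.05,0,0]],[0.56,[0,-1,100],[-0.05,0,0]],[0.56,[0,0,125],[-0.05,0,0]],[0.56,[0,1,145],[-0.05,0,0]],[0.56,[0,2,158],[-0.05,0,0]],[0.56,[0,2,164],[-0.05,0,0]],[0.56,[0,2,166],[-0.05,0,0]],[0.56,[0,2,166],[-0.05,0,0]]]'
python3 - <<'E'
from h import *
yaw=1.9; out=np.array([-np.sin(yaw),np.cos(yaw)])
p=STACK+out*.0327
go([p[0],p[1],.082],tilt=-.055,yaw=yaw)
c=env.camera('wrist');cv2.imwrite('pics/w7.png',c['img'][:,:,::-1])
E
```

```text
clock: 12.75
eef_pos: [0.4047, -0.2437, 0.0827]
eef_rot: [1.809, 2.529, 0.068]
ft_force: [0.2, 0.8, 1.3]
gripper_width: 0.0374
pos [ 404.7 -243.7   82.7] z [ 0.052  0.018 -0.998] w 37.4 t 12.75
shift [0.2 0.4 0.7] turn [-0.001  0.    -0.   ]
```

View pics/w7.png

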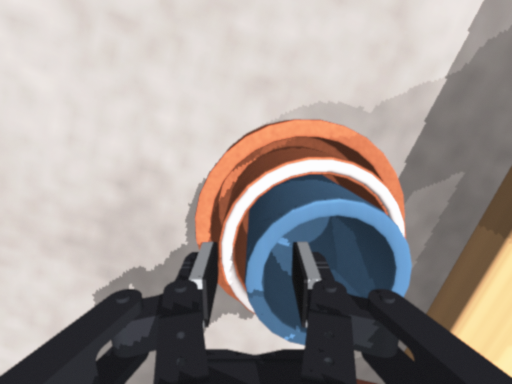

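The fingers straddle the crock's wall at about (262,275). Closing.

```bash
python3 -m crank '[[0.75,[0,0,0],[0,0,0]],[0.85,[0,0,0],[0,0,0]],[0.95,[0,0,0],[0,0,0]],[0.98,[0,0,0],[0,0,0]],[1,[0,0,0],[0,0,0]],[1,[0,0,0],[0,0,0]],[1,[0,0,-3],[0,0,0]],[1,[0,0,-6],[0,0,0]]]' 70
python3 - <<'E'
from h import *
go([.4,-.24,.1],tilt=-.055,yaw=1.9)
c=env.camera('wrist');cv2.imwrite('pics/w8.png',c['img'][:,:,::-1])
E
```

```text
clock: 13.8
eef_pos: [0.4034, -0.2433, 0.0879]
eef_rot: [1.81, 2.53, 0.068]
ft_force: [0.5, 0.8, -2.8]
gripper_width: 0.0084
pos [ 403.4 -243.3   87.9] z [ 0.052  0.018 -0.998] w 8.4 t 13.8
shift [  4.2  -1.5 -12.2] turn [-0.003 -0.001 -0.   ]
```

View pics/w8.png

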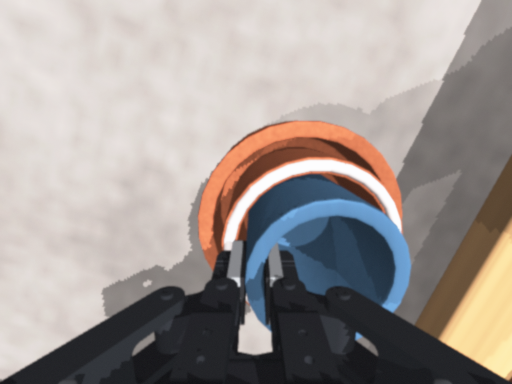

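```bash
python3 - <<'E'
from h import *
go([.4034,-.2433,.19],[.4034,-.2433,.225],[.6136,-.0962,.225],tilt=-.055,yaw=1.9)
E
```

```text
pos [ 403.7 -243.5   88.3] z [ 0.052  0.018 -0.998] w 8.6 t 13.85
shift [   0.3    5.2 -101.6] turn [-0.002 -0.001 -0.   ]
shift [   0.4    7.  -136.5] turn [-0.002 -0.001 -0.   ]
shift [  71.7  253.1 -123.5] turn [-0.002 -0.001 -0.   ]
```

```bash
python3 -m crank '[[1,[0,0.5,-10],[0,0,0]],[1,[0,1.5,-30],[0,0,0]],[1,[0,3,-58],[0,0,0]],[1,[0,4.5,-88],[0,0,0]],[1,[0,6,-115],[0,0,0]],[1,[0,7,-132],[0,0,0]],[1,[0,7,-136],[0,0,0]],[1,[0,7,-136],[0,0,0]]]'
python3 - <<'E'
from h import *
go([.6136,-.0962,.225],[.6136,-.0962,.175],tilt=-.055,yaw=1.9)
c=env.camera('wrist');cv2.imwrite('pics/w9.png',c['img'][:,:,::-1])
c=env.camera('scene');cv2.imwrite('pics/s9.png',cv2.resize(c['img'][80:200,120:300,::-1],None,fx=4,fy=4))
E
```

```text
clock: 14.85
eef_pos: [0.4036, -0.2436, 0.2243]
eef_rot: [1.81, 2.529, 0.068]
ft_force: [0.6, 0.9, -3.6]
gripper_width: 0.0087
pos [ 403.6 -243.6  224.3] z [ 0.052  0.018 -0.998] w 8.7 t 14.85
shift [ 71.7 246.   12.5] turn [-0.001 -0.    -0.   ]
shift [ 71.7 243.3  62.4] turn [-0.001 -0.    -0.   ]
```

View pics/w9.png

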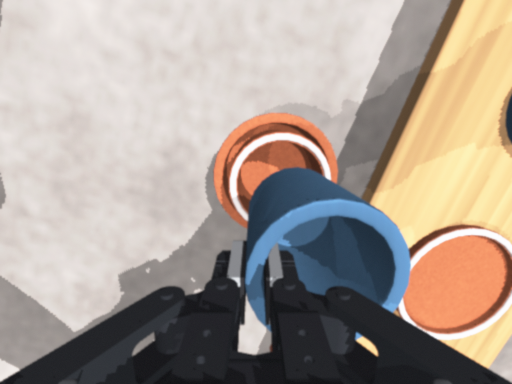

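View pics/s9.png

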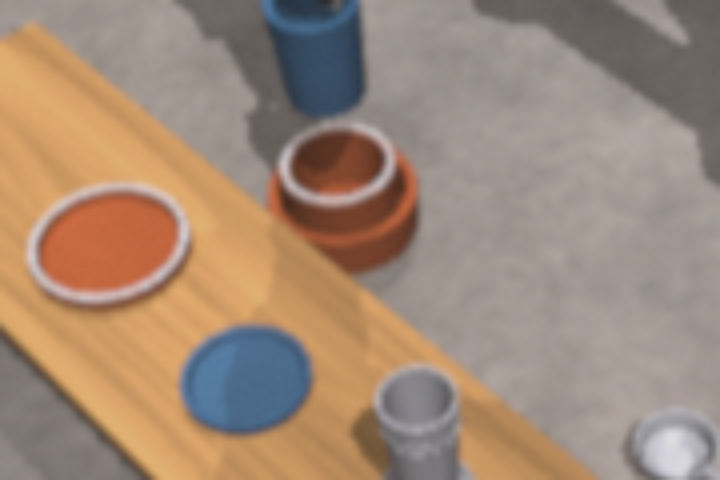

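The crock hangs upright, its position in the grip unchanged from the grasp. Carrying it to the blue saucer.

```bash
python3 -m crank '[[1,[4,12,0],[0,0,0]],[1,[14,45,0],[0,0,0]],[1,[26,85,2],[0,0,0]],[1,[38,127,4],[0,0,0]],[1,[50,170,7],[0,0,0]],[1,[62,210,10],[0,0,0]],[1,[70,236,12],[0,0,0]],[1,[72,246,13],[0,0,0]],[1,[72,246,13],[0,0,0]],[1,[72,246,13],[0,0,0]]]'
python3 - <<'E'
from h import *
go([.6136,-.0962,.175],[.6136,-.0962,.1655],tilt=-.055,yaw=1.9)
c=env.camera('wrist');cv2.imwrite('pics/w10.png',c['img'][:,:,::-1])
print(w2p([.6451,-.0855,.104],c))
E
```

```text
clock: 16.2
eef_pos: [0.6129, -0.0965, 0.2244]
eef_rot: [1.811, 2.529, 0.067]
ft_force: [-0.3, -0.1, -2.7]
gripper_width: 0.0087
pos [612.9 -96.5 224.4] z [ 0.052  0.018 -0.998] w 8.7 t 16.2
shift [-0.  -1.8 49.4] turn [-0.002 -0.001 -0.001]
shift [-0.  -2.3 58.8] turn [-0.002 -0.001 -0.001]
[286.63236705 191.73910227]
```

View pics/w10.png

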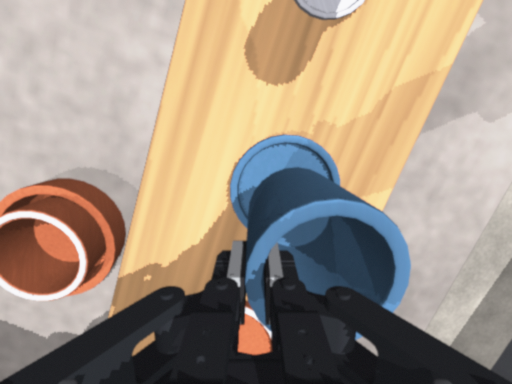

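The saucer centre is at (286,190), as predicted. Lowering.

```bash
python3 -m crank '[[1,[0,0,10],[0,0,0]],[1,[0,-1,28],[0,0,0]],[1,[0,-1.5,44],[0,0,0]],[1,[0,-2,51],[0,0,0]],[1,[0,-2,54],[0,0,0]],[1,[0,-2,56],[0,0,0]],[1,[0,-2,56],[0,0,0]]]'
```

```text
clock: 17.12
eef_pos: [0.6149, -0.0958, 0.1689]
eef_rot: [1.809, 2.529, 0.068]
ft_force: [0.2, -0.9, -2.2]
gripper_width: 0.0085
```

```bash
python3 -m crank '[[1,[0,0,1],[0,0,0]],[1,[0,0,2],[0,0,0]],[1,[0,0,2],[0,0,0]]]'
```

```text
clock: 17.5
eef_pos: [0.6147, -0.0957, 0.1666]
eef_rot: [1.809, 2.529, 0.068]
ft_force: [0.2, -0.5, -3.7]
gripper_width: 0.0085
```

```bash
python3 -m crank '[[1,[0,0,1],[0,0,0]],[1,[0,0,1.5],[0,0,0]],[1,[0,0,1.5],[0,0,0]]]'
```

```text
clock: 17.88
eef_pos: [0.6147, -0.0957, 0.1657]
eef_rot: [1.809, 2.529, 0.068]
ft_force: [-4.9, 0.5, 4.5]
gripper_width: 0.0085
```

It is down, with vertical force going from -3.7 to +4.5 N. Releasing and retreating along the tool axis.

```bash
python3 -m crank '[[0.9,[0,0,0],[0,0,0]],[0.8,[0,0,0],[0,0,0]],[0.6,[0,0,0],[0,0,0]],[0.6,[0,0,0],[0,0,0]],[0.6,[0,0,-10],[0,0,0]],[0.6,[0,2,-40],[0,0,0]],[0.6,[0,4,-80],[0,0,0]],[0.6,[0,5,-100],[0,0,0]],[0.6,[0,5,-100],[0,0,0]]]'
python3 - <<'E'
from h import *
yaw=1.9; out=np.array([-np.sin(yaw),np.cos(yaw)])
p=STACK+out*.0455;q=STACK+out*.049
go([q[0],q[1],.26],[q[0],q[1],.12],[p[0],p[1],.051],tilt=-.055,yaw=1.9)
c=env.camera('wrist');cv2.imwrite('pics/w11.png',c['img'][:,:,::-1])
print(w2p([[.6451,-.0855,.104],[.6451,-.0855,.189]],c))
E
```

```text
clock: 19.0
eef_pos: [0.6158, -0.0962, 0.2678]
eef_rot: [1.807, 2.526, 0.07]
ft_force: [-0.0, 0.3, 0.3]
gripper_width: 0.034
pos [615.8 -96.2 267.8] z [ 0.052  0.018 -0.998] w 34.0 t 19.0
shift [ -71.2 -263.3   -7.2] turn [ 0.002  0.002 -0.   ]
shift [ -70.9 -271.4  132.6] turn [ 0.002  0.002 -0.   ]
shift [ -70.7 -271.8  201.7] turn [ 0.002  0.002 -0.   ]
[[276.65122496 179.04146039]
 [290.76533231 205.72548693]]
```

View pics/w11.png

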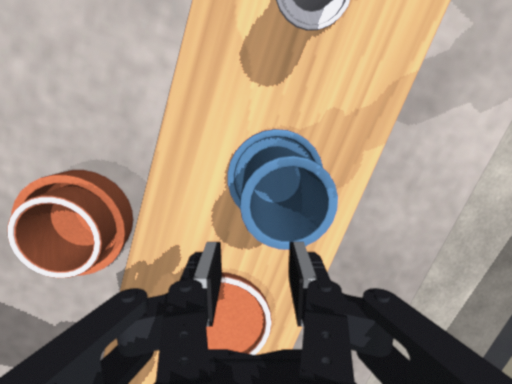

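The crock is seated: its rim is at (288,202) against a predicted (291,206). Back to the stack for the pot.

```bash
python3 -m crank '[[0.6,[-4,-15,-5],[0,0,0]],[0.6,[-15,-55,-7],[0,0,0]],[0.6,[-28,-105,-7],[0,0,0]],[0.6,[-42,-155,-7],[0,0,0]],[0.6,[-55,-205,-7],[0,0,0]],[0.6,[-67,-248,-7],[0,0,0]],[0.6,[-71,-263,-7],[0,0,0]],[0.6,[-71,-263,-7],[0,0,0]],[0.6,[-71,-263,-7],[0,0,0]]]'
python3 - <<'E'
from h import *
yaw=1.9; out=np.array([-np.sin(yaw),np.cos(yaw)])
p=STACK+out*.0455;q=STACK+out*.049
go([q[0],q[1],.12],[p[0],p[1],.051],tilt=-.057,yaw=1.9)
c=env.camera('wrist');cv2.imwrite('pics/w12.png',c['img'][:,:,::-1])
print(w2p([[.436,-.2328,.077],[.436,-.2328,.046]],c))
E
```

```text
clock: 20.18
eef_pos: [0.3891, -0.2475, 0.258]
eef_rot: [1.808, 2.53, 0.069]
ft_force: [0.5, 0.7, 0.1]
gripper_width: 0.0343
pos [ 389.1 -247.5  258. ] z [ 0.054  0.018 -0.998] w 34.3 t 20.175
shift [ -1.3  -7.3 137.8] turn [-0.003 -0.     0.   ]
shift [ -1.3  -7.6 206.9] turn [-0.003 -0.     0.   ]
[[291.68947958 177.17261033]
 [287.2268351  171.1081309 ]]
```

View pics/w12.png

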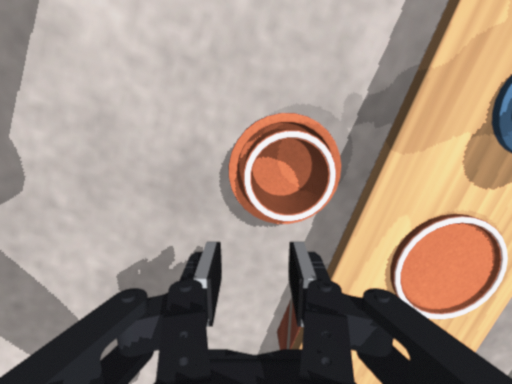

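The pot rim is at (290,175), as predicted. Descending onto its wall.

```bash
python3 -m crank '[[0.6,[-1,-3,25],[0,0,0]],[0.6,[-1,-7,70],[0,0,0]],[0.6,[-1,-7,115],[0,0,0]],[0.6,[-1,-7,150],[0,0,0]],[0.6,[-1,-7,175],[0,0,0]],[0.6,[-1,-7,195],[0,0,0]],[0.6,[-1,-7,204],[0,0,0]],[0.6,[-1,-7,206],[0,0,0]],[0.6,[-1,-7,206],[0,0,0]]]'
python3 - <<'E'
from h import *
yaw=1.9; out=np.array([-np.sin(yaw),np.cos(yaw)])
p=STACK+out*.0455
go([p[0],p[1],.051],tilt=-.057,yaw=1.9)
c=env.camera('wrist');cv2.imwrite('pics/w13.png',c['img'][:,:,::-1])
E
```

```text
clock: 21.35
eef_pos: [0.3932, -0.2477, 0.0525]
eef_rot: [1.808, 2.529, 0.068]
ft_force: [-0.7, 1.2, 0.5]
gripper_width: 0.0344
pos [ 393.2 -247.7   52.5] z [ 0.054  0.018 -0.998] w 34.4 t 21.35
shift [ 0.3 -0.3  1.5] turn [-0.003  0.001  0.   ]
```

View pics/w13.png

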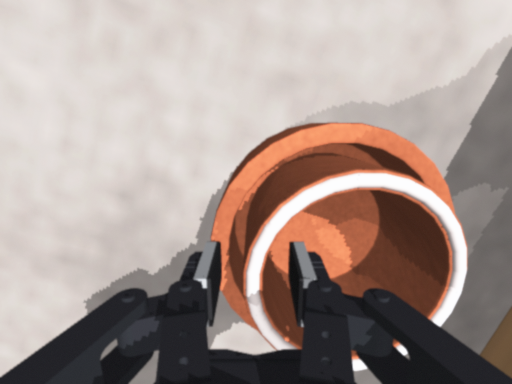

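```bash
python3 -m crank '[[0.75,[0,0,0.5],[0,0,0]],[0.85,[0,0,0.5],[0,0,0]],[0.95,[0,0,0.5],[0,0,0]],[0.98,[0,0,0.5],[0,0,0]],[1,[0,0,0.5],[0,0,0]],[1,[0,0,0.5],[0,0,0]],[1,[0,0,0.5],[0,0,0]]]' 80
python3 - <<'E'
from h import *
s=np.array(env.sense()['eef_pos']);print('off',STACK-s[:2],s[2]-.007)
go([s[0],s[1],.2],tilt=-.055,yaw=1.9)
E
```

```text
clock: 22.28
eef_pos: [0.3928, -0.2478, 0.0521]
eef_rot: [1.81, 2.528, 0.068]
ft_force: [-1.9, 1.1, 5.1]
gripper_width: 0.0096
off [0.0432324  0.01500717] 0.04511611819069932
pos [ 392.8 -247.8   52.1] z [ 0.052  0.018 -0.998] w 9.6 t 22.275
shift [-1.000e-01  8.000e+00 -1.477e+02] turn [-0.001  0.001 -0.001]
```

```bash
python3 -m crank '[[1,[0,0,-3],[0,0,0]],[1,[0,0.5,-10],[0,0,0]],[1,[0,1.5,-30],[0,0,0]],[1,[0,3,-58],[0,0,0]],[1,[0,5,-90],[0,0,0]],[1,[0,6.5,-120],[0,0,0]],[1,[0,7.5,-140],[0,0,0]],[1,[0,8,-147],[0,0,0]],[1,[0,8,-147],[0,0,0]]]'
python3 - <<'E'
from h import *
go([.5956,-.287,.2],[.5956,-.287,.152],tilt=-.055,yaw=1.9)
c=env.camera('wrist');cv2.imwrite('pics/w14.png',c['img'][:,:,::-1])
print(w2p([.6388,-.272,.105],c))
E
```

```text
clock: 23.4
eef_pos: [0.3926, -0.2474, 0.1986]
eef_rot: [1.809, 2.529, 0.068]
ft_force: [0.0, -0.8, -4.3]
gripper_width: 0.0093
pos [ 392.6 -247.4  198.6] z [ 0.052  0.018 -0.998] w 9.3 t 23.4
shift [-103.   179.1    8.2] turn [-0.002 -0.    -0.   ]
shift [-103.1  176.5   56.1] turn [-0.002 -0.    -0.   ]
[490.51127401 302.07720188]
```

View pics/w14.png

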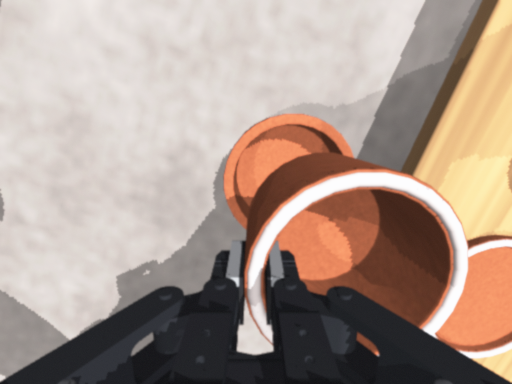

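The pot is clear of the dish and held firmly. Carrying it to the white-lipped saucer.

```bash
python3 -m crank '[[1,[-6,10,0],[0,0,0]],[1,[-22,38,2],[0,0,0]],[1,[-43,74,4],[0,0,0]],[1,[-64,110,5],[0,0,0]],[1,[-84,145,7],[0,0,0]],[1,[-98,170,8],[0,0,0]],[1,[-103,179,8],[0,0,0]],[1,[-103,179,8],[0,0,0]],[1,[-103,179,8],[0,0,0]]]'
python3 - <<'E'
from h import *
go([.5956,-.287,.15],[.5956,-.287,.142],tilt=-.055,yaw=1.9)
c=env.camera('wrist');cv2.imwrite('pics/w15.png',c['img'][:,:,::-1])
print(w2p([.6388,-.272,.105],c))
E
```

```text
clock: 24.58
eef_pos: [0.5945, -0.2868, 0.1998]
eef_rot: [1.811, 2.53, 0.068]
ft_force: [0.4, -0.2, -4.8]
gripper_width: 0.0095
pos [ 594.5 -286.8  199.8] z [ 0.052  0.018 -0.998] w 9.5 t 24.575
shift [-0.6 -1.7 49.8] turn [-0.003 -0.001 -0.001]
shift [-0.6 -2.1 57.8] turn [-0.003 -0.001 -0.001]
[306.86853717 200.57125453]
```

View pics/w15.png

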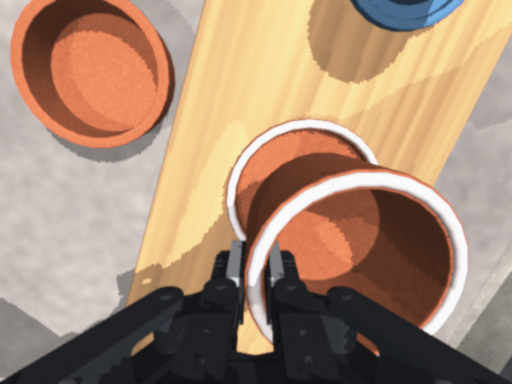

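```bash
python3 - <<'E'
from h import *
c=env.camera('wrist');im=c['img'][:,:,::-1].copy()
t=np.linspace(0,2*np.pi,90)
P=np.c_[.6388+.065*np.cos(t),-.272+.065*np.sin(t),0*t+.105]
big=cv2.resize(im,None,fx=1.5,fy=1.5)
cv2.polylines(big,[np.int32((w2p(P,c)+.5)*1.5)],True,(0,255,0),1)
cv2.imwrite('pics/w16.png',big)
E
```

```text
(no output)
```

View pics/w16.png

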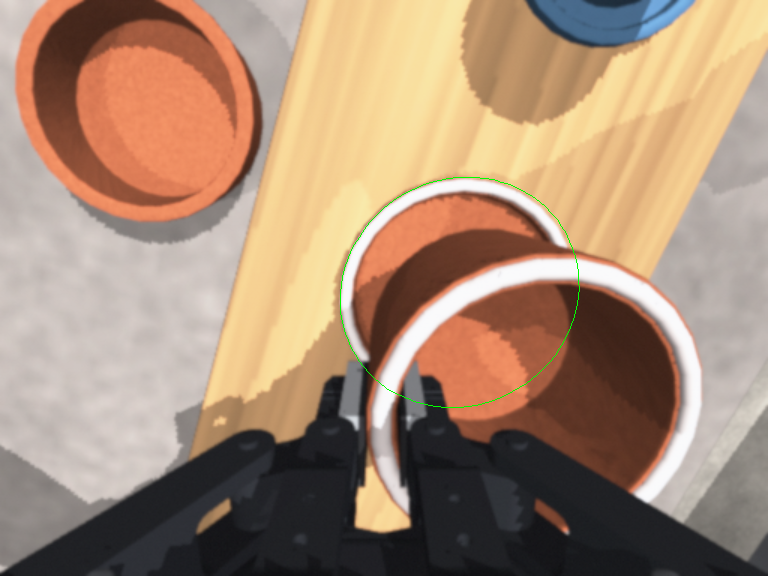

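The projected saucer outline matches to within about 2 mm. Lowering.

```bash
python3 -m crank '[[1,[0,0,10],[0,0,0]],[1,[-0.5,-1,28],[0,0,0]],[1,[-0.5,-1.5,44],[0,0,0]],[1,[-0.5,-2,51],[0,0,0]],[1,[-0.5,-2,54],[0,0,0]],[1,[-0.5,-2,56],[0,0,0]],[1,[-0.5,-2,56],[0,0,0]]]'
```

```text
clock: 25.55
eef_pos: [0.597, -0.2874, 0.1447]
eef_rot: [1.809, 2.529, 0.068]
ft_force: [0.3, -0.2, -4.1]
gripper_width: 0.0095
```

```bash
python3 -m crank '[[1,[0,0,0.5],[0,0,0]],[1,[0,0,1],[0,0,0]],[1,[0,0,1],[0,0,0]]]'
```

```text
clock: 25.92
eef_pos: [0.5968, -0.2873, 0.1434]
eef_rot: [1.809, 2.529, 0.068]
ft_force: [-1.0, 0.2, -4.4]
gripper_width: 0.0095
```

```bash
python3 -m crank '[[1,[0,0,1],[0,0,0]],[1,[0,0,1.5],[0,0,0]],[1,[0,0,1.5],[0,0,0]]]'
```

```text
clock: 26.3
eef_pos: [0.5967, -0.2875, 0.1423]
eef_rot: [1.81, 2.529, 0.067]
ft_force: [-3.7, -0.2, 0.2]
gripper_width: 0.0096
```

Touchdown at the expected height. Pressing 0.5 mm further, then releasing.

```bash
python3 -m crank '[[1,[0,0,0.5],[0,0,0]],[1,[0,0,0.5],[0,0,0]],[0.9,[0,0,0.5],[0,0,0]],[0.8,[0,0,0.5],[0,0,0]],[0.6,[0,0,0],[0,0,0]],[0.6,[0,0,0],[0,0,0]],[0.6,[0,0,-10],[0,0,0]],[0.6,[0,2,-45],[0,0,0]],[0.6,[0,5,-95],[0,0,0]],[0.6,[0,6,-110],[0,0,0]]]'
python3 -m crank '[[0.6,[0,0,0],[0,0,0]]]'
python3 - <<'E'
from h import *
yaw=1.9; out=np.array([-np.sin(yaw),np.cos(yaw)])
p=STACK+out*.0605;q=STACK+out*.064
go([q[0],q[1],.25],[q[0],q[1],.09],[p[0],p[1],.02],tilt=-.06,yaw=1.9)
c=env.camera('wrist');cv2.imwrite('pics/w17.png',c['img'][:,:,::-1])
print(w2p([[.6388,-.272,.105],[.6388,-.272,.167]],c))
E
```

```text
clock: 27.55
eef_pos: [0.5987, -0.2882, 0.2567]
eef_rot: [1.805, 2.524, 0.069]
ft_force: [0.3, -0.3, -0.1]
gripper_width: 0.034
clock: 27.68
eef_pos: [0.5977, -0.2876, 0.2535]
eef_rot: [1.808, 2.527, 0.068]
ft_force: [0.2, -0.4, -0.4]
gripper_width: 0.0341
pos [ 597.7 -287.6  253.5] z [ 0.057  0.019 -0.998] w 34.1 t 27.675
shift [ 104.1 -199.2   -7.8] turn [-0.005  0.002 -0.   ]
shift [ 104.4 -208.   152. ] turn [-0.005  0.002 -0.   ]
shift [ 104.6 -208.4  222.1] turn [-0.005  0.002 -0.   ]
[[291.99507456 181.7637377 ]
 [305.5441376  201.24426177]]
```

View pics/w17.png

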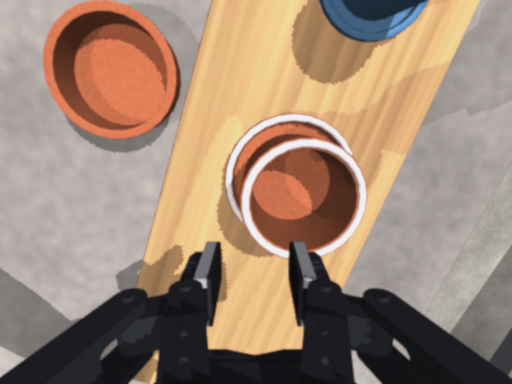

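The pot is seated, its rim at (304,198) against a predicted (305,201). Now the dish.

```bash
python3 -m crank '[[0.6,[5,-10,-3],[0,0,0]],[0.6,[22,-42,-6],[0,0,0]],[0.6,[44,-85,-8],[0,0,0]],[0.6,[66,-128,-8],[0,0,0]],[0.6,[87,-168,-8],[0,0,0]],[0.6,[100,-193,-8],[0,0,0]],[0.6,[104,-199,-8],[0,0,0]],[0.6,[104,-199,-8],[0,0,0]],[0.6,[104,-199,-8],[0,0,0]]]'
python3 - <<'E'
from h import *
yaw=1.9; out=np.array([-np.sin(yaw),np.cos(yaw)])
p=STACK+out*.0605;q=STACK+out*.064
go([q[0],q[1],.09],[p[0],p[1],.02],tilt=-.06,yaw=1.9)
c=env.camera('wrist');im=c['img'][:,:,::-1].copy()
t=np.linspace(0,2*np.pi,90)
P=np.c_[.436+.067*np.cos(t),-.2328+.067*np.sin(t),0*t+.046]
big=cv2.resize(im,None,fx=1.5,fy=1.5)
cv2.polylines(big,[np.int32((w2p(P,c)+.5)*1.5)],True,(0,255,0),1)
cv2.imwrite('pics/w18.png',big)
E
```

```text
clock: 28.85
eef_pos: [0.3757, -0.2534, 0.2492]
eef_rot: [1.809, 2.53, 0.068]
ft_force: [-0.3, -0.1, -0.7]
gripper_width: 0.0342
pos [ 375.7 -253.4  249.2] z [ 0.057  0.019 -0.998] w 34.2 t 28.85
shift [-1.000e-01 -8.900e+00  1.589e+02] turn [-0.006 -0.     0.   ]
shift [-1.00e-01 -9.10e+00  2.29e+02] turn [-0.006 -0.     0.   ]
```

View pics/w18.png

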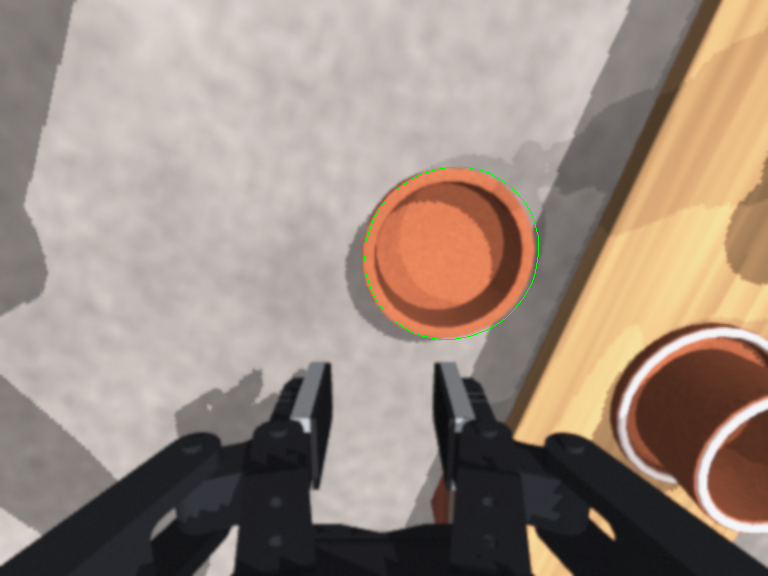

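```bash
python3 -m crank '[[0.6,[0,-3,25],[0,0,0]],[0.6,[0,-8,75],[0,0,0]],[0.6,[0,-9,125],[0,0,0]],[0.6,[0,-9,165],[0,0,0]],[0.6,[0,-9,195],[0,0,0]],[0.6,[0,-9,215],[0,0,0]],[0.6,[0,-9,225],[0,0,0]],[0.6,[0,-9,228],[0,0,0]],[0.6,[0,-9,228],[0,0,0]]]'
python3 - <<'E'
from h import *
yaw=1.9; out=np.array([-np.sin(yaw),np.cos(yaw)])
p=STACK+out*.0605
go([p[0],p[1],.02],tilt=-.06,yaw=1.9)
c=env.camera('wrist');cv2.imwrite('pics/w19.png',c['img'][:,:,::-1])
E
```

```text
clock: 30.02
eef_pos: [0.3784, -0.2523, 0.0215]
eef_rot: [1.809, 2.529, 0.068]
ft_force: [-0.2, 0.9, 0.6]
gripper_width: 0.034
pos [ 378.4 -252.3   21.5] z [ 0.057  0.019 -0.998] w 34.0 t 30.025
shift [-0.2  0.2  1.5] turn [-0.006  0.    -0.   ]
```

View pics/w19.png

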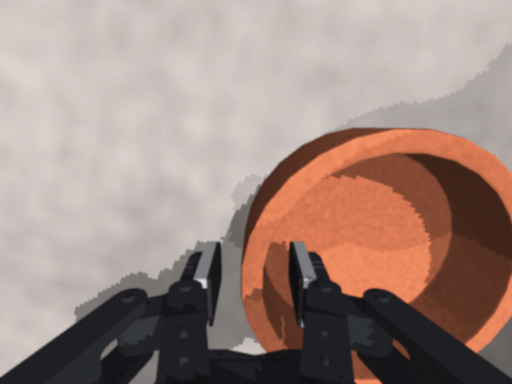

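The wall at about x=258 is centred between the fingers. I'll grip harder for the heavier dish.

```bash
python3 -m crank '[[0.75,[0,0,0],[0,0,0]],[0.85,[0,0,0],[0,0,0]],[0.95,[0,0,0],[0,0,0]],[0.98,[0,0,0],[0,0,0]],[1,[0,0,0],[0,0,0]],[1,[0,0,0],[0,0,0]],[1,[0,0,0],[0,0,0]]]' 100
python3 - <<'E'
from h import *
s=np.array(env.sense()['eef_pos']);print('off',STACK-s[:2],s[2])
go([s[0],s[1],.19],tilt=-.06,yaw=1.9)
E
```

```text
clock: 30.95
eef_pos: [0.3778, -0.2526, 0.022]
eef_rot: [1.81, 2.528, 0.066]
ft_force: [-3.8, -0.4, 9.4]
gripper_width: 0.0099
off [0.05817414 0.01975417] 0.022020373128948143
pos [ 377.8 -252.6   22. ] z [ 0.057  0.019 -0.998] w 9.9 t 30.95
shift [  -0.2    8.9 -167.7] turn [-0.007  0.001 -0.001]
```

```bash
python3 -m crank '[[1,[0,0,-3],[0,0,0]],[1,[0,0.5,-10],[0,0,0]],[1,[0,1.5,-30],[0,0,0]],[1,[0,3,-60],[0,0,0]],[1,[0,5,-95],[0,0,0]],[1,[0,7,-130],[0,0,0]],[1,[0,8,-155],[0,0,0]],[1,[0,9,-166],[0,0,0]],[1,[0,9,-167],[0,0,0]],[1,[0,9,-167],[0,0,0]]]'
python3 - <<'E'
from h import *
go([.4,0,.19],[.42,.2646,.19],[.5708,.2646,.19],tilt=-.055,yaw=1.9)
c=env.camera('wrist');cv2.imwrite('pics/w20.png',c['img'][:,:,::-1])
c=env.camera('scene');cv2.imwrite('pics/s20.png',cv2.resize(c['img'][:,:,::-1],None,fx=1.5,fy=1.5))
E
```

```text
clock: 32.2
eef_pos: [0.3773, -0.2514, 0.1873]
eef_rot: [1.811, 2.531, 0.068]
ft_force: [-0.4, -0.1, -6.8]
gripper_width: 0.0101
pos [ 377.3 -251.4  187.3] z [ 0.052  0.018 -0.998] w 10.1 t 32.2
shift [230.6 102.6   3.2] turn [-0.003 -0.002 -0.   ]
shift [474.5 206.9   9.2] turn [-0.003 -0.002 -0.   ]
shift [425.8 349.4  16.6] turn [-0.003 -0.002 -0.   ]
```

View pics/w20.png

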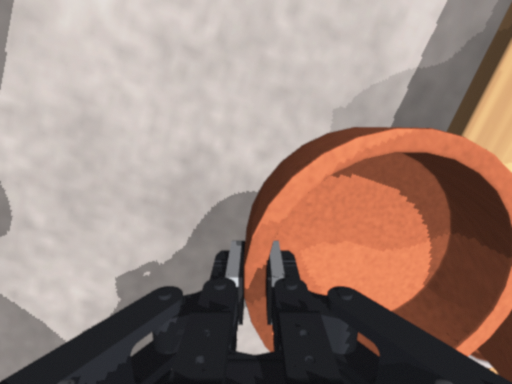

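View pics/s20.png

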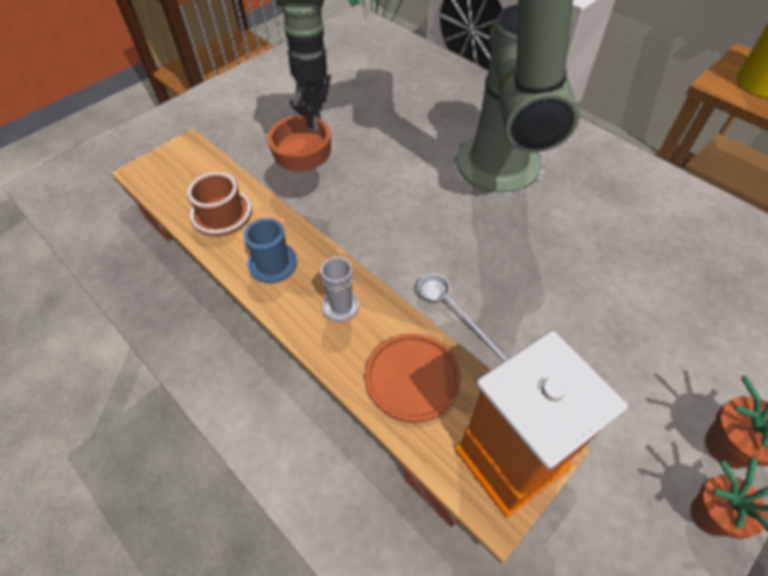

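```bash
python3 - <<'E'
from h import *
for u,v in [(87,108),(140,118),(130,171),(80,160)]: print(p2w(u,v,.265)[:2].round(3))
for u,v in [(162,143),(152,182)]: print(p2w(u,v,.095)[:2].round(3))
E
```

```text
[0.714 0.57 ]
[0.691 0.436]
[0.557 0.454]
[0.582 0.579]
[0.665 0.416]
[0.553 0.439]
```

The dispenser's near face is at y≥0.416, which gives ample room. I'll carry the dish along x≈0.4, then forward.

```bash
python3 -m crank '[[1,[15,7,0],[0,0,0]],[1,[60,27,0],[0,0,0]],[1,[115,51,1],[0,0,0]],[1,[170,76,2],[0,0,0]],[1,[225,100,3],[0,0,0]],[1,[280,124,4],[0,0,0]],[1,[335,148,5],[0,0,0]],[1,[390,171,7],[0,0,0]],[1,[440,193,8],[0,0,0]],[1,[465,204,9],[0,0,0]]]'
python3 -m crank '[[1,[0,0,0],[0,0,0]],[1,[0,0,0],[0,0,0]]]'
python3 - <<'E'
from h import *
go([.5708,.2646,.18],[.5708,.2646,.119],tilt=-.055,yaw=1.9)
E
```

```text
clock: 33.55
eef_pos: [0.4194, 0.2575, 0.19]
eef_rot: [1.806, 2.535, 0.069]
ft_force: [-0.0, -0.9, -5.1]
gripper_width: 0.0098
clock: 33.8
eef_pos: [0.4196, 0.254, 0.1898]
eef_rot: [1.809, 2.531, 0.065]
ft_force: [0.1, 0.3, -5.6]
gripper_width: 0.0099
pos [419.6 254.  189.8] z [ 0.052  0.018 -0.998] w 9.9 t 33.8
shift [-38.9 145.8  17.3] turn [-0.004 -0.     0.   ]
shift [-38.9 142.7  78.2] turn [-0.004 -0.     0.   ]
```

```bash
python3 -m crank '[[1,[-3,10,0],[0,0,0]],[1,[-11,40,3],[0,0,0]],[1,[-21,78,7],[0,0,0]],[1,[-31,115,12],[0,0,0]],[1,[-37,139,16],[0,0,0]],[1,[-39,146,17],[0,0,0]],[1,[-39,146,17],[0,0,0]],[1,[-39,146,17],[0,0,0]]]'
python3 - <<'E'
from h import *
go([.5708,.2646,.125],[.5708,.2646,.119],tilt=-.055,yaw=1.9)
c=env.camera('wrist');im=c['img'][:,:,::-1].copy()
t=np.linspace(0,2*np.pi,90)
big=cv2.resize(im,None,fx=1.5,fy=1.5)
for r,z in [(.082,.106),(.074,.106)]:
  P=np.c_[.6288+r*np.cos(t),.2844+r*np.sin(t),0*t+z]
  cv2.polylines(big,[np.int32((w2p(P,c)+.5)*1.5)],True,(0,255,0),1)
cv2.imwrite('pics/w21.png',big)
c=env.camera('top');cv2.imwrite('pics/t21.png',cv2.resize(c['img'][90:230,60:320,::-1],None,fx=3,fy=3))
E
```

```text
clock: 34.8
eef_pos: [0.5715, 0.2642, 0.1813]
eef_rot: [1.81, 2.53, 0.067]
ft_force: [-0.3, -0.1, -5.0]
gripper_width: 0.0098
pos [571.5 264.2 181.3] z [ 0.052  0.018 -0.998] w 9.8 t 34.8
shift [ 0.6 -3.5 56.2] turn [-0.002 -0.    -0.   ]
shift [ 0.6 -3.8 62.2] turn [-0.002 -0.    -0.   ]
```

View pics/w21.png

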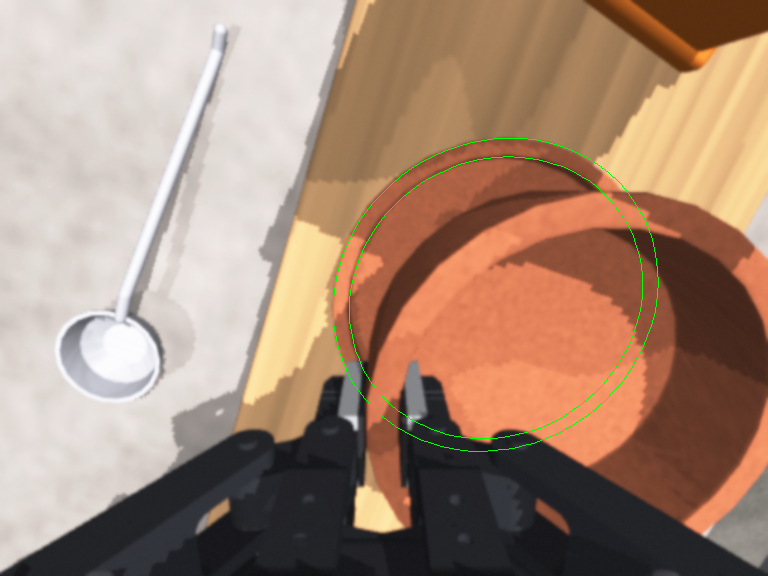

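View pics/t21.png

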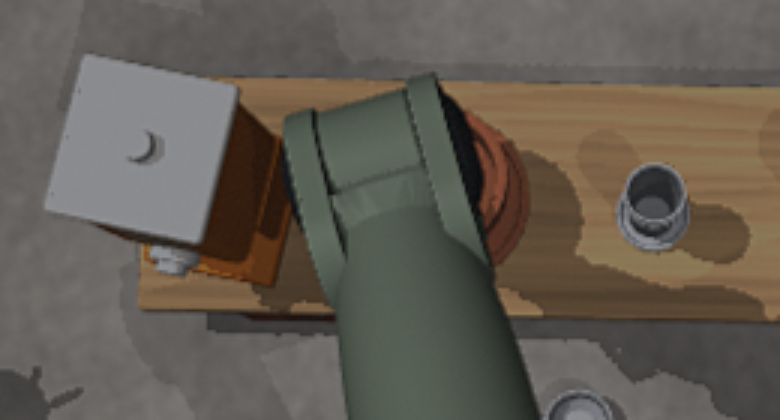

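The saucer outline fits and the arm is clear of the dispenser. Lowering the dish.

```bash
python3 -m crank '[[1,[0,-1,10],[0,0,0]],[1,[0.5,-2,28],[0,0,0]],[1,[0.5,-3,46],[0,0,0]],[1,[0.5,-3.5,55],[0,0,0]],[1,[0.5,-3.5,58],[0,0,0]],[1,[0.5,-3.5,59],[0,0,0]],[1,[0.5,-3.5,59],[0,0,0]]]'
```

```text
clock: 35.78
eef_pos: [0.5725, 0.265, 0.1228]
eef_rot: [1.809, 2.529, 0.069]
ft_force: [0.2, 0.0, -5.5]
gripper_width: 0.0097
```

```bash
python3 -m crank '[[1,[0,0,0.5],[0,0,0]],[1,[0,0,1],[0,0,0]],[1,[0,0,1],[0,0,0]]]'
```

```text
clock: 36.15
eef_pos: [0.5721, 0.2648, 0.1213]
eef_rot: [1.809, 2.529, 0.068]
ft_force: [-0.5, -0.3, -6.3]
gripper_width: 0.0097
```

```bash
python3 -m crank '[[1,[0,0,1],[0,0,0]],[1,[0,0,1.5],[0,0,0]],[1,[0,0,1.5],[0,0,0]]]'
```

```text
clock: 36.52
eef_pos: [0.5721, 0.2649, 0.1199]
eef_rot: [1.809, 2.529, 0.068]
ft_force: [-2.2, 0.0, -2.6]
gripper_width: 0.0098
```

```bash
python3 -m crank '[[1,[0,0,0.5],[0,0,0]],[1,[0,0,1],[0,0,0]],[1,[0,0,1],[0,0,0]]]'
```

```text
clock: 36.9
eef_pos: [0.5721, 0.2649, 0.1191]
eef_rot: [1.809, 2.529, 0.068]
ft_force: [-4.2, -1.5, 1.0]
gripper_width: 0.0098
```

```bash
python3 -m crank '[[1,[0,0,0.5],[0,0,0]],[1,[0,0,0.5],[0,0,0]],[0.9,[0,0,0.5],[0,0,0]],[0.8,[0,0,0.5],[0,0,0]],[0.6,[0,0,0.5],[0,0,0]],[0.6,[0,0,0.5],[0,0,0]],[0.6,[0,0,-10],[0,0,0]],[0.6,[0,2,-45],[0,0,0]],[0.6,[0,5,-95],[0,0,0]],[0.6,[0,7,-130],[0,0,0]]]'
python3 - <<'E'
from h import *
c=env.camera('wrist');cv2.imwrite('pics/w22.png',c['img'][:,:,::-1])
print(w2p([[.6288,.2844,.106],[.6288,.2844,.143]],c))
go([.45,.05,.33],tilt=0,yaw=1.9)
E
```

```text
clock: 38.15
eef_pos: [0.573, 0.2652, 0.2522]
eef_rot: [1.808, 2.528, 0.072]
ft_force: [0.8, 0.7, -0.2]
gripper_width: 0.0341
[[307.49176288 183.7480845 ]
 [316.99841347 194.53580472]]
pos [574.9 265.8 257.1] z [ 0.  0. -1.] w 34.0 t 38.2
shift [-163.9 -183.   -84.7] turn [ 0.064 -0.    -0.   ]
```

View pics/w22.png

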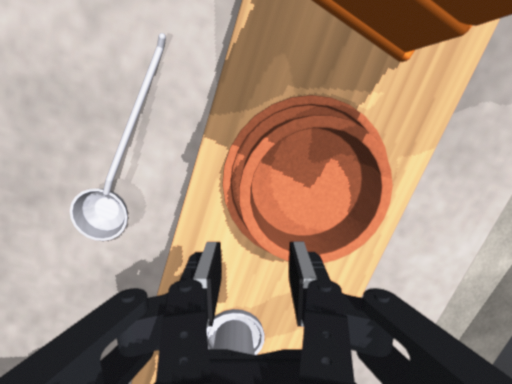

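The dish is in its saucer. I'll back the arm away and check everything from the top camera.

```bash
python3 -m crank '[[0.6,[-5,-5,-40],[0,0,0]],[0.6,[-25,-30,-70],[0,0,0]],[0.6,[-50,-70,-84],[0,0,0]],[0.6,[-65,-120,-84],[0,0,0]],[0.6,[-80,-170,-84],[0,0,0]],[0.6,[-90,-220,-84],[0,0,0]],[0.6,[-100,-250,-84],[0,0,0]],[0.6,[-100,-255,-84],[0,0,0]],[0.6,[-100,-255,-84],[0,0,0]]]'
python3 - <<'E'
from h import *
c=env.camera('top');im=c['img'][:,:,::-1]
cv2.imwrite('pics/t23.png',im)
cv2.imwrite('pics/t23a.png',cv2.resize(im[110:205,160:310],None,fx=5,fy=5,interpolation=cv2.INTER_CUBIC))
cv2.imwrite('pics/t23b.png',cv2.resize(im[110:205,300:450],None,fx=5,fy=5,interpolation=cv2.INTER_CUBIC))
E
```

```text
clock: 39.33
eef_pos: [0.36, 0.0867, 0.3197]
eef_rot: [1.809, 2.528, 0.07]
ft_force: [-0.1, -0.2, -0.2]
gripper_width: 0.0338
```

View pics/t23.png

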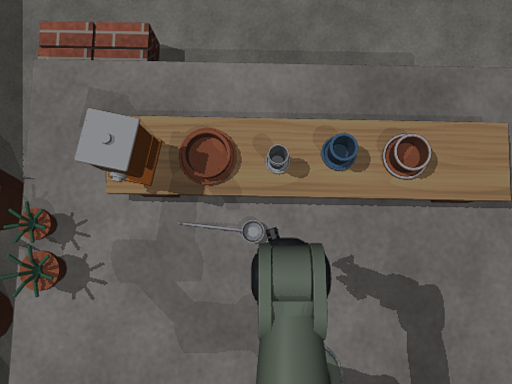

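View pics/t23a.png

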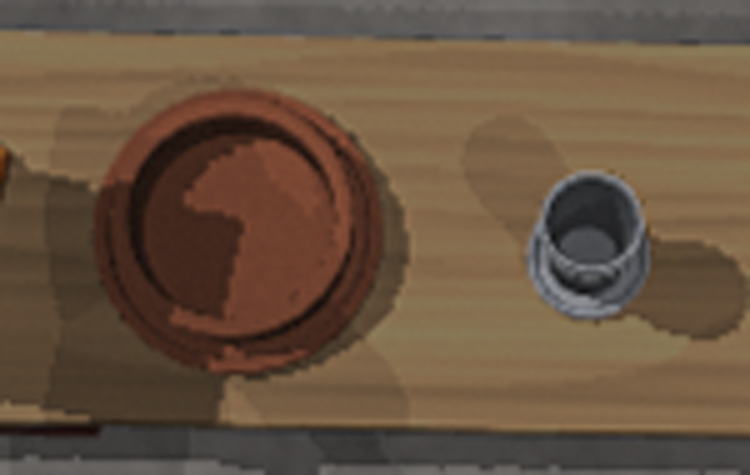

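View pics/t23b.png

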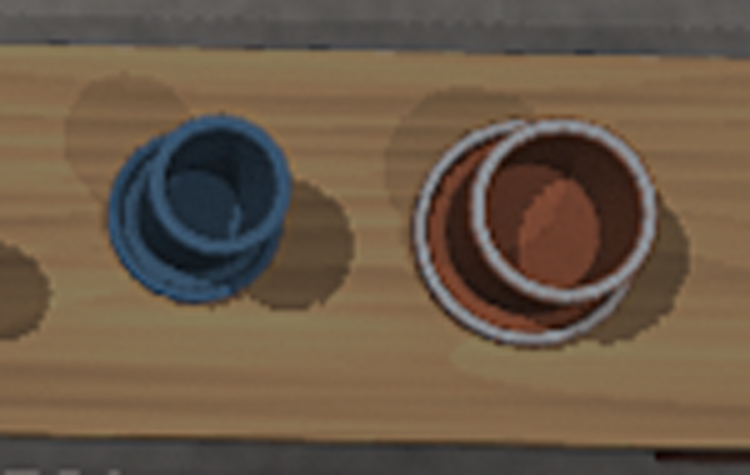

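```bash
python3 - <<'E'
from h import *
for n,v,s,zt,zs,ox in [('dish',(241,226),(238.5,233),.143,.106,160),('tumb',(593,220),(588.5,258),.211,.102,160),('crock',(220.5,184),(197,216),.189,.104,300),('pot',(563.5,211.5),(529,233),.167,.105,300)]:
    a=p2w(*crop(*v,5,ox,110),zt)[:2];b=p2w(*crop(*s,5,ox,110),zs)[:2]
    print(n,a.round(4),b.round(4),((a-b)*1000).round(1))
c=env.camera('scene');cv2.imwrite('pics/s23.png',cv2.resize(c['img'][100:330,70:370,::-1],None,fx=2.6,fy=2.6,interpolation=cv2.INTER_CUBIC))
E
```

```text
dish [0.6246 0.2785] [0.6276 0.2844] [-3.  -5.9]
tumb [0.6186 0.088 ] [0.618  0.0875] [0.6 0.4]
crock [ 0.6456 -0.085 ] [ 0.645  -0.0856] [0.5 0.6]
pot [ 0.6389 -0.2725] [ 0.6388 -0.272 ] [ 0.1 -0.5]
```

View pics/s23.png

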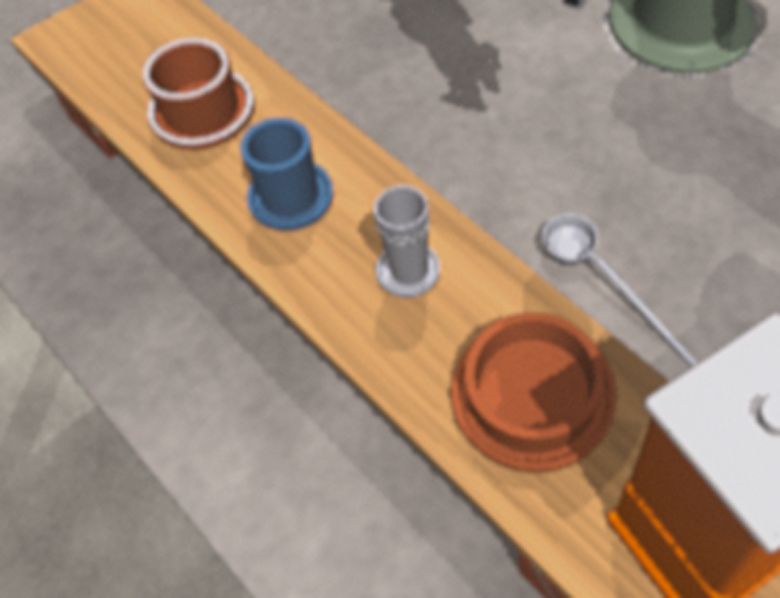

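Tumbler, crock and pot are centred within 1 mm. The dish appears about 6 mm off, still inside the tolerance, but I want to check that it is seated.

```bash
python3 - <<'E'
from h import *
t=np.linspace(0,2*np.pi,120)
ims=[]
for name,(x0,x1,y0,y1) in {'top':(165,255,115,195),'scene':(230,320,215,290)}.items():
    im=env.camera(name)['img'][:,:,::-1]
    s=6.5
    big=cv2.resize(im[y0:y1,x0:x1],None,fx=s,fy=s,interpolation=cv2.INTER_CUBIC); raw=big.copy()
    for cx,cy,r,z,col in [(.6288,.2844,.082,.106,(255,255,0)),(.6288,.2844,.067,.143,(0,255,0)),(.6246,.2785,.067,.143,(255,0,255))]:
        p=w2p(np.c_[cx+r*np.cos(t),cy+r*np.sin(t),0*t+z],name)
        cv2.polylines(big,[np.int32((p+.5-[x0,y0])*s)],True,col,1)
    cv2.imwrite(f'pics/ov_{name}.png',big);
E
```

```text
(no output)
```

View pics/ov_top.png

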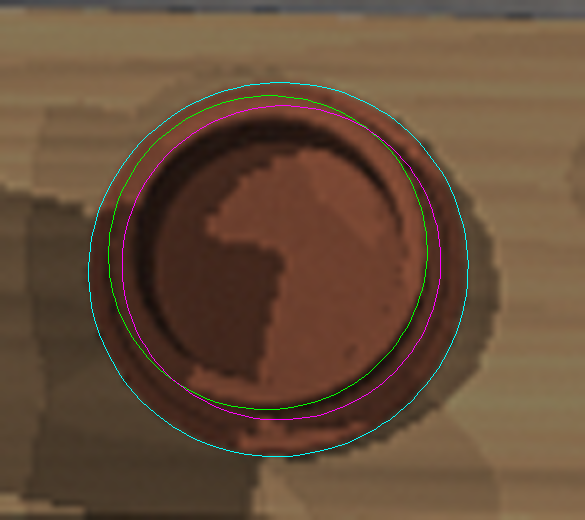

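View pics/ov_scene.png

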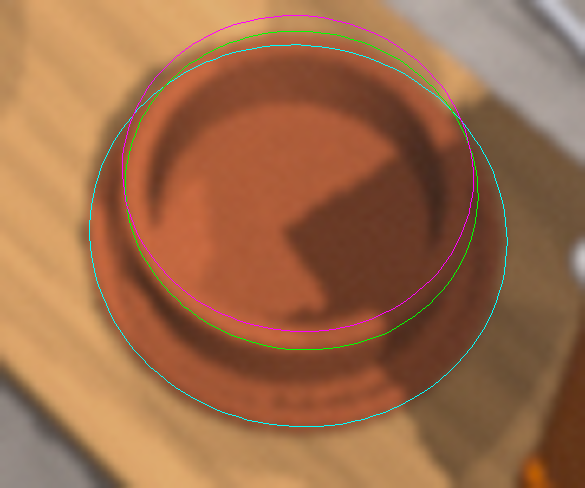

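The centred (green) rim outline fits the dish in both views, so the 6 mm was a reading error from the shaded inner wall. The dish is centred and level. Handing in.

```bash
python3 -m crank '[[0.6,[0,0,0],[0,0,0]],[0.6,[0,0,0],[0,0,0]]]'; python3 - <<'E'
from bench import env
print(env.job_done())
E
```

```text
clock: 39.78
eef_pos: [0.3595, 0.0867, 0.3189]
eef_rot: [1.809, 2.53, 0.068]
ft_force: [-0.6, -0.7, -0.1]
gripper_width: 0.0344
the job is handed in; nothing more can be done
None
```

All four vessels now stand upright in their own saucers, and I handed the job in at about 40 s of the 109 s allowed; it gave no verdict. I took the stack apart from the inside out: tumbler, crock, pot, then dish. Each was lowered until the wrist force showed contact before I released it.

- **Tumbler, crock and pot:** the last top-camera check put them within about 1 mm of their saucer centres.
- **Dish:** my first reading put it about 6 mm off centre, inside the 12.5 mm limit. Overlaying a centred rim outline on the top and scene views fitted to within a few millimetres, so I take that reading as an error from the shaded inner wall. I did not re-measure it.
- **Saucers, dispenser and ladle:** the saucers measured within about 1–2 mm of where they began. The dispenser and ladle looked unmoved in the last pictures, but I did not measure them again.
- **Along the way:** joint 6 reached its limit while I was placing the tumbler, leaving it 5 mm short. I turned the tool and finished the move before setting it down.

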